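Clear a gas hob of rusk and refit its knob

TASK

One control knob has been pulled off this gas hob for cleaning. Take the green scraper and use it to sweep the three bits of baby's rusk off the control end of the hob into the orange crumb pan (no picking them up with the fingers), then stand the scraper back on the worktop. Pick up the loose knob, turn it so that its flat matches the flat on the bare stem, push it fully home and hold it pressed right in, as you would to light the burner: finish while still gripping and pressing it, and leave everything else where it is.

Things in the scene. Friction and masses are not known exactly. Their poses are not given: they have to be found in the camera images.
- hob: Fixed two-burner steel gas hob, flat deck 8 mm above the worktop, from -160 to 160 mm in its x and -100 (free edge, by the crumb pan) to 500 mm in its y. Origin: at worktop level under its control end. Control positions at x -85 and +85 mm, y 0: one has the bare stem, the other a fitted knob; which varies. The rusk lies between. Iron pan supports, 50 mm above the worktop, begin at y 122 mm.
- pan: Fixed orange crumb pan on the worktop against the hob's control end, 160 (its x) x 120 (its y) mm outside; origin: centre of its underside. Floor 2 mm thick; walls 3 mm thick, 18 mm high on its -x, +x and -y sides; its +y side is open and meets the hob's edge (gap up to 5 mm), so the bits drop 6 mm off the deck into it. A 45 mm handle on its -y side. Axes within 0.02 rad of the hob's.
- scraper: The same scraper as point scraper_mid; origin at the centre of its underside.
- scraper_mid (a point): Centre of the loose scraper block, green with a black rubber foot, standing upright on the worktop: 84 mm wide (its x), 28 mm thick (its y; the lowest 16 mm of rubber 24 mm thick), 70 mm tall (its z up). This point is 35 mm above its underside. Held across its thickness; either wide face pushes. 0.13 kg.
- rusk0_mid (a point): Centre of a loose bit of hard rusk, tan, 26 x 18 x 12 mm, lying on the hob's deck, 6 mm above its underside.
- rusk1_mid (a point): Centre of the second bit of rusk, alike.
- rusk2_mid (a point): Centre of the third bit of rusk, alike.
- rusk0: The first bit of rusk; origin at the centre of its underside.
- rusk1: The second bit of rusk; origin at the centre of its underside.
- rusk2: The third bit of rusk; origin at the centre of its underside.
- knob: Loose black knob, right way up on the worktop; origin: centre of its underside, z up. Round flange 46 mm across, 4 mm high; on it a finger bar 42 mm long (x), 24 mm wide (y), 4 to 38 mm above the underside, a white line on top at its +x end. D-shaped bore in the underside, on the axis: radius 6.8 mm, flat 1.8 mm from the axis on the +x (white line) side, 12 mm deep, mouth bevelled. 0.05 kg.
- knob_grip (a point): On the knob's axis, 27 mm above its underside: where to grip the finger bar, across its 24 mm width, fingertips above the flange.
- knob_bore (a point): Centre of the closed inner end of the knob's bore, 12 mm above its underside.
- valve: Bare gas valve with an upright brass D-shaped stem; origin on the stem's axis at deck level, 8 mm above the worktop. Stem radius 6 mm, one flat 1 mm from the axis on the valve's +x side: the knob goes on when its x axis (white line) points the same way as the valve's x axis, within about 0.15 rad. The stem does not turn. Collar 1.2 mm high, 25 mm across.
- stem_top (a point): Centre of the top of the stem, 21 mm above the deck when not pressed; tip bevelled 1.2 mm. It moves down with the stem. Its axes are the valve's.
- stem (a joint): How far the stem is pressed in, m: 0 at rest, 0.005 at its stop. Its spring needs 4 N to start and 9 N at the stop. With the knob fully on and unpressed the knob's underside is 9 mm above the deck, at the stop 4 mm.
- other_knob: Fitted knob of the other burner, same make, 46 mm across, top 55 mm above the worktop, locked at off; origin on its axis at deck level.
- milk_pan: Bystander: small steel pan, 150 mm across, 80 mm high, on the hob's far burner; origin at the centre of its underside, on the pan support 50 mm above the worktop; black handle 200 mm from the centre.
- feeding_bottle: Bystander: baby's feeding bottle, 64 mm across, 152 mm high; origin at the centre of its underside.
- food_jar: Bystander: orange jar of baby food, 62 mm across, 85 mm high; origin at the centre of its underside.
- cup: Bystander: blue mug, 76 mm across, 80 mm high; origin at the centre of its underside.
- spoon: Bystander: spoon 150 mm long lying on the worktop; origin under its middle.
- bowl: Bystander: yellow bowl, 124 mm across, 45 mm high; origin at the centre of its underside.
Things that resemble listed ones, but are neither listed nor needed, are in the scene too. What is shaped like the knob but blue is not meant. Of the things shaped like the scraper, the green one is meant.

How it is judged (in metres and radians):
On the way, in this order (a step that is already met when the one before it is completed fails the run):
1. the scraper is held down on the hob's deck at the control end while rusk still lies on the hob (contact force between the fingers and scraper above 1 N and z of scraper_mid in the frame of hob between 0.038 and 0.056 m and y of scraper_mid in the frame of hob between -0.095 and 0.125 m and x of scraper_mid in the frame of hob between -0.16 and 0.16 m and not ((x of rusk0_mid in the frame of pan between -0.078 and 0.078 m and y of rusk0_mid in the frame of pan between -0.058 and 0.057 m and z of rusk0_mid in the frame of pan below 0.03 m) and (x of rusk1_mid in the frame of pan between -0.078 and 0.078 m and y of rusk1_mid in the frame of pan between -0.058 and 0.057 m and z of rusk1_mid in the frame of pan below 0.03 m) and (x of rusk2_mid in the frame of pan between -0.078 and 0.078 m and y of rusk2_mid in the frame of pan between -0.058 and 0.057 m and z of rusk2_mid in the frame of pan below 0.03 m))), for 0.1 s.
2. all three bits of rusk are in the crumb pan, swept there with the scraper still in hand (contact force between the fingers and scraper above 1 N and x of rusk0_mid in the frame of pan between -0.078 and 0.078 m and y of rusk0_mid in the frame of pan between -0.058 and 0.057 m and z of each of rusk0_mid, rusk1_mid, rusk2_mid in the frame of pan below 0.03 m and x of rusk1_mid in the frame of pan between -0.078 and 0.078 m and y of rusk1_mid in the frame of pan between -0.058 and 0.057 m and x of rusk2_mid in the frame of pan between -0.078 and 0.078 m and y of rusk2_mid in the frame of pan between -0.058 and 0.057 m), for 0.2 s.
3. the knob is fully home on the bare stem, its flat matched (x of rusk0_mid in the frame of pan between -0.078 and 0.078 m and y of rusk0_mid in the frame of pan between -0.058 and 0.057 m and z of each of rusk0_mid, rusk1_mid, rusk2_mid in the frame of pan below 0.03 m and x of rusk1_mid in the frame of pan between -0.078 and 0.078 m and y of rusk1_mid in the frame of pan between -0.058 and 0.057 m and x of rusk2_mid in the frame of pan between -0.078 and 0.078 m and y of rusk2_mid in the frame of pan between -0.058 and 0.057 m and horizontal distance between knob_bore and stem_top below 0.0025 m and z of knob_bore in the frame of stem_top below 0.003 m and angle between the x axis of knob and the x axis of valve, either way round below 0.3 rad and angle between knob's own z axis and vertical below 0.12 rad), for 0.1 s.
At the end, for the whole second after the job is handed in: Knob home on the stem (depth 3 mm, axis 2.5 mm, upright 0.12 rad, flats 0.3 rad), still gripped, holding the stem pressed in over 3.5 of its 5 mm with over 4 N; all three bits of rusk in the crumb pan; scraper upright on the worktop (0.15 rad), released, touching neither hob nor pan (all of step 3 and value of joint stem above 0.0035 m and contact force between knob and valve above 4 N and contact force between the fingers and knob above 1 N and height (world z) of scraper_mid between 0.03 and 0.04 m and angle between scraper's own z axis and vertical below 0.15 rad and contact force between scraper and the fingers below 0.05 N and contact force between scraper and pan below 0.05 N and contact force between scraper and hob below 0.05 N); the arm keeps its last pose, push and grip.
It fails at once if a bit of rusk is gripped or pushed hard with the fingers (over 1 N) (contact force between the fingers and rusk0 above 1 N or contact force between the fingers and rusk1 above 1 N or contact force between the fingers and rusk2 above 1 N).
It fails at once if another thing on the worktop or the hob is shifted by more than 30 mm (distance of any of milk_pan, feeding_bottle, food_jar, cup, spoon, bowl from where it was at the start of the episode above 0.03 m).
It also fails if it takes over 72 s, if anything falls off the work surface, if the arm or the gripper's body presses on something with over 40 N, if the wrist force passes 120 N, or if a joint passes its speed limit or range.

ROBOT

A 6-joint arm with a two-finger parallel gripper is mounted at the origin on the work surface. World frame = base frame: x ahead of the robot, y to its left, z up, the work surface at z = 0. Lengths are in mm, angles in degrees, forces in N, time in s.
With the tool pointing down it reaches from about 300 to 850 mm from the base axis. Payload 4.2 kg.
Tool frame: the origin (TCP) lies midway between the tips of the shut fingers; the grasp point (between the pads) lies 19 mm behind it (env.grip_depth is the distance from the TCP to the grasp point, in mm); z points along the fingers, y is the line along which they close (so a half turn about z gives the same grasp; the last joint's range is limited). The gripper opens to 91 mm and grips with 3 to 60 N. Pads are 32 mm wide; open, the fingers measure 118 mm over their backs; the gripper's body (76 mm by 178 mm) begins 60 mm behind the grasp point.
Start: joints at [65.776, 18.312, 89.639, -0, 72.044, -1.146], TCP at [225.401, 528.997, 213.976] pointing down, gripper open.
Joint ranges: [-177.97, 177.97], [-48.28, 115.42], [12.27, 149.76], [-77.06, 257.06], [2.81, 150.46], [-146.56, 146.56]. Speed limits (degrees/s): [147.25, 147.25, 180, 180, 180, 180].

INTERFACE

Orientations are given as [roll, pitch, yaw] about the fixed x, y, z axes, in that order (R = Rz(yaw) Ry(pitch) Rx(roll)).
In Python, from workcell import env, eyes gives the robot as it stands.
- The arm moves only by the tool send_rows, never from a script. Its argument "motion" is a list of rows, each a list of 7 numbers: the shift along the world's x, y, z normalised to -1 to 1, where 1 is 0.5 m, then the turn, a rotation vector about the world's x, y, z normalised to -1 to 1, where 1 is 60 degrees, then the opening, from -1 (shut) to 1 (fully open). A call has 1 to 20 rows; each row is the pose to reach, as a shift and turn from the pose commanded when the call began; what a row does not reach only later rows make up. A row lasts 1/8 s, in which the tool goes at most 62.5 mm and 10.7 degrees, less where a joint would pass 70% of its speed; a pose out of reach is approached as far as the arm can. A call with a number of a shift or a turn outside -1 to 1 is refused whole. A call with a gripper value outside its range is refused whole. The fingers move at their own pace and stop on an object; "squeeze" is the grip in N (left out, the last holds). Time passes only in rows, so rows that repeat a pose let the fingers close. It gives the time, the measured TCP pose, the force, the opening and the grip force at its end, in the units of the state.
- env.state(): the state, without advancing time (a new reading comes with each control period).
- eyes.grab_frame(name): name is "scene" or "side" or "wrist"; returns a dict with "pixels" (384x512x3 uint8, red, green, blue), "depth" (384x512 float32, mm along the optical axis (not along the pixel's ray), 0 where there is no reading), "fx", "fy", "cx", "cy" (pixels), "R" (3x3) and "t" (3): a world point X has camera coordinates R X + t; the wrist camera has in their place "T_tool_cam" (4x4, takes a point from camera to tool coordinates, whose origin is the TCP and whose axes are the flange's). Camera axes: x right, y down, z forward; pixel columns grow to the right and rows downward; lengths in mm; the calibration is good to about 2 mm. A picture is of the moment at which its call begins: read the wrist's pose just before it.
- env.job_done(): hands the job in; it is judged then, once.
The state is a dict: "time_s": time; "qpos": joint angles; "qvel": joint speeds; "effort": joint torques, N m; "ee_pos": TCP position; "ee_rot": TCP orientation; "force": force on the tool from outside, world axes, zero at the start; "torque": the same for the moment, N m; "gripper_width": finger opening in mm; "gripper_force": force on a finger pad.
Only numpy, scipy, OpenCV 4.12 (cv2) and the standard library are available. Lean on these libraries where they do the work, as an engineer would, in place of code of your own. Each camera call takes 0.05 s, during which the arm holds its last target. There are 200 camera calls.

## Working session

There is one attempt and no reset: what is moved stays moved. The work goes in short steps, Python scripts to look and compute and a tool call to move; the robot and the scene stay as the last step left them, time stands still between calls to the robot, and variables do not carry over. Pictures are saved under pics/ and viewed, at most 10 in all, crops included, and the job is handed in when it is done.

Besides the shell and the picture viewer there is one more tool, called after "Call:" as name(argument=value, ...), one argument or row to a line, values as JSON. send_rows: Moves the arm, as the interface text tells. Its arguments: {"type":"object","properties":{"motion":{"type":"array"},"squeeze":{"type":"number"}},"required":["motion"]}

```bash
mkdir -p pics; ls
cat > h.py <<'E'
import numpy as np, cv2, pickle
from workcell import env, eyes
def grab(n):
    s=env.state(); f=eyes.grab_frame(n); f['s']=s; pickle.dump(f,open(f'{n}.pkl','wb')); return f
def load(n): return pickle.load(open(f'{n}.pkl','rb'))
def Rt(f):
    if 'R' in f: return np.array(f['R']),np.array(f['t']).ravel()
    from scipy.spatial.transform import Rotation as Ro
    T=np.eye(4); T[:3,:3]=Ro.from_euler('xyz',f['s']['ee_rot'],degrees=True).as_matrix(); T[:3,3]=f['s']['ee_pos']
    M=np.linalg.inv(T@np.array(f['T_tool_cam'])); return M[:3,:3],M[:3,3]
def onplane(f,uv,z):
    R,t=Rt(f); uv=np.atleast_2d(uv).astype(float)
    d=np.c_[(uv[:,0]-f['cx'])/f['fx'],(uv[:,1]-f['cy'])/f['fy'],np.ones(len(uv))]@R
    c=-R.T@t; return c+d*((z-c[2])/d[:,2])[:,None]
def cloud(f):
    R,t=Rt(f); D=np.array(f['depth'],float); v,u=np.indices(D.shape)
    P=np.stack([(u-f['cx'])/f['fx']*D,(v-f['cy'])/f['fy']*D,D],-1)
    return (P-t)@R
def proj(f,X):
    R,t=Rt(f); c=np.atleast_2d(X)@R.T+t
    return np.c_[f['fx']*c[:,0]/c[:,2]+f['cx'],f['fy']*c[:,1]/c[:,2]+f['cy']]
def save(f,name,crop=None,s=1):
    im=f['pixels'][:,:,::-1]
    if crop: im=im[crop[1]:crop[3],crop[0]:crop[2]]
    cv2.imwrite(f'pics/{name}.png',cv2.resize(im,None,fx=s,fy=s,interpolation=cv2.INTER_CUBIC))
E
python3 - <<'E'
from h import *
a=grab('scene');b=grab('side');c=grab('wrist')
for f in(a,b,c):
    R,t=Rt(f); print(-R.T@t, R[2], f['fx'])
im=np.vstack([np.hstack([a['pixels'],b['pixels']])])[:,:,::-1]
save(a,'scene0',s=1.5);save(b,'side0',s=1.5)
print(env.state(), env.grip_depth)
E
```

```text
pics
[1080.33420139 -707.22751944  913.5945727 ] [-0.43709661  0.59274918 -0.67645766] 412.25223573683303
[ -14.91195568 -984.07813254 1354.14114248] [ 0.31634378  0.59635276 -0.73776013] 499.9993008840248
[158.75358539 557.31595415 383.46190186] [ 0.23578314 -0.10233584 -0.96640245] 335.5154043046526
{'time_s': 0.15, 'qpos': array([ 6.57753048e+01,  1.83410598e+01,  8.96905290e+01, -6.63305784e-04,
        7.20435226e+01, -1.14548617e+00]), 'qvel': array([-0.00404742, -0.03406402, -0.1593458 , -0.05525327,  0.09234403,
        0.03550673]), 'effort': array([ 4.06189456e-04, -4.12777805e+01, -2.32152683e+01,  7.28035066e-02,
        4.33060736e-02, -9.90497233e-05]), 'ee_pos': array([225.24359493, 528.63069666, 213.33393067]), 'ee_rot': array([-1.79924891e+02, -8.70964794e-04,  1.56920995e+02]), 'force': array([-0.09632438,  0.59887374, -0.01841982]), 'torque': array([-0.00548812,  0.04936946, -0.00949534]), 'gripper_force': 0.0, 'gripper_width': 90.89067999984226} 18.8
```

View pics/scene0.png

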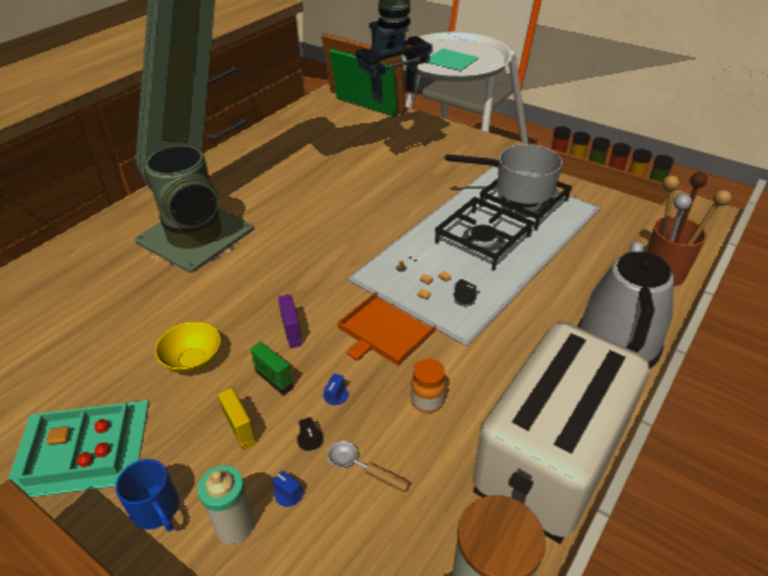

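View pics/side0.png

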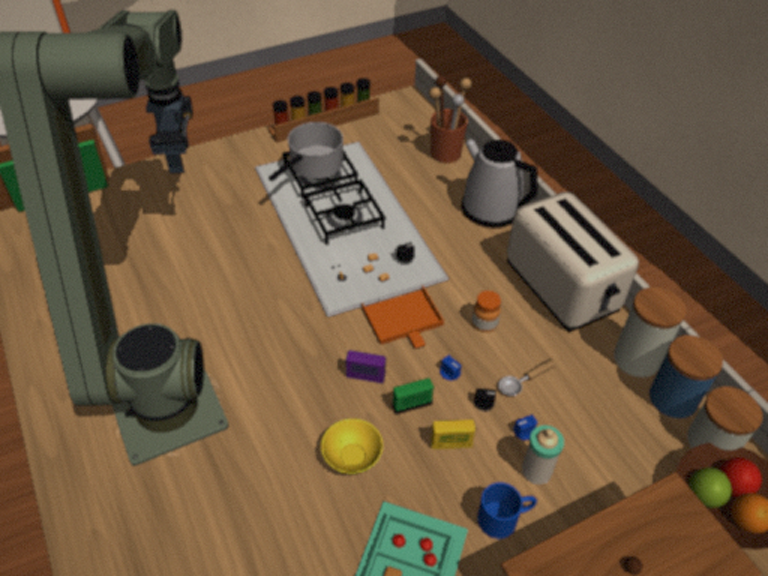

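The scene view (1.5x) shows the green scraper at (271,368), the loose black knob at (309,433), the bare stem at (401,265), the fitted knob at (465,291), rusk at about (427,280), (445,276) and (424,294), and the crumb pan at (387,328). The side view agrees.

```bash
cat > m.py <<'E'
from h import *
def blobs(f,mask,amin=15):
    n,l,st,ce=cv2.connectedComponentsWithStats(mask.astype(np.uint8),connectivity=8)
    return [(l==i,st[i],ce[i]) for i in range(1,n) if st[i][4]>=amin]
for nm in('scene','side'):
    f=load(nm); hsv=cv2.cvtColor(f['pixels'],cv2.COLOR_RGB2HSV); H,S,V=[hsv[:,:,i].astype(int) for i in range(3)]
    W=cloud(f); z=W[...,2]; print('==',nm)
    # hob & pan corners by hand
    pts=[(350,278),(466,343),(600,207)] if nm=='scene' else [(331,311),(444,278),(361,144)]
    print('hob corners',onplane(f,np.array(pts)/1.5,8).round(0)[:,:2].tolist())
    r=(W[...,0]>150)&(W[...,0]<900)&(W[...,1]>-420)&(W[...,1]<450)&(z<140)
    masks={'green':(H>52)&(H<72)&(S>150)&(V>50),'black':(V<55),'tan':(H>7)&(H<22)&(S>110)&(V>120)}
    for k,m in masks.items():
        if k=='tan':
            continue
        for b,st,c in blobs(f,m&r,40):
            P=W[b]; P=P[np.isfinite(P).all(1)]
            print(k,st.tolist(),c.round(1),'med',np.median(P,0).round(0),'zmax',np.percentile(P[:,2],95).round(1))
E
python3 m.py
```

```text
== scene
hob corners [[417.0, 81.0], [725.0, 58.0], [770.0, 653.0]]
green [168, 229, 26, 30, 435] [180.5 243.2] med [ 482. -234.   64.] zmax 70.5
black [291, 133, 65, 46, 663] [322.9 154.6] med [598. 365.  46.] zmax 51.5
black [303, 187, 14, 16, 161] [309.3 195.1] med [662. 152.  39.] zmax 54.7
black [171, 246, 24, 17, 66] [184.4 255.9] med [ 498. -234.    9.] zmax 16.6
black [199, 279, 16, 21, 229] [205.9 290.2] med [ 619. -293.   27.] zmax 37.6
== side
hob corners [[420.0, 88.0], [714.0, 62.0], [767.0, 638.0]]
green [263, 253, 25, 21, 354] [274.8 262.8] med [ 462. -233.   61.] zmax 71.8
black [307, 117, 14, 32, 99] [311.9 137.6] med [891. 250.  18.] zmax 100.6
black [204, 121, 52, 41, 430] [230.5 141. ] med [585. 364.  45.] zmax 54.3
black [264, 164, 12, 11, 107] [269.4 168.9] med [651. 153.  39.] zmax 57.6
black [338, 172, 45, 49, 171] [359.  197.6] med [889. -94.   6.] zmax 19.6
black [235, 243, 17, 7, 50] [242.6 246.1] med [ 404. -121.   42.] zmax 55.4
black [316, 260, 14, 13, 138] [322.  266.3] med [ 602. -292.   25.] zmax 39.3
black [261, 262, 27, 14, 63] [270.  269.8] med [ 435. -230.   13.] zmax 49.1
```

Call:
send_rows(
  motion=[
    [0.67,-0.78,0.15,0,0,0,1],
    [0.67,-0.78,0.15,0,0,0,1],
    [0.67,-0.78,0.15,0,0,0,1],
    [0.67,-0.78,0.15,0,0,0,1],
    [0.67,-0.78,0.15,0,0,0,1],
    [0.67,-0.78,0.15,0,0,0,1],
    [0.67,-0.78,0.15,0,0,0,1],
    [0.67,-0.78,0.15,0,0,0,1],
    [0.67,-0.78,0.15,0,0,0,1],
    [0.67,-0.78,0.15,0,0,0,1],
    [0.67,-0.78,0.15,0,0,0,1],
  ],
)

```text
time_s: 1.52
ee_pos: [559.3, 140.2, 288.6]
ee_rot: [-180.0, -0.1, 157.0]
force: [-0.3, 0.1, 0.1]
gripper_width: 91.1
gripper_force: 0.0
```

Run:
```python
from h import *
f=grab('wrist'); import shutil; shutil.copy('wrist.pkl','w1.pkl')
save(f,'w1',s=1.5); print(f['s']['ee_pos'],f['s']['ee_rot'],f['s']['qpos'].round(1))
```

```text
[559.25083016 140.18778186 288.56290592] [-1.79996425e+02 -9.33707747e-02  1.56996829e+02] [ 12.9  16.5  81.6   0.1  82.  -54.1]
```

View pics/w1.png

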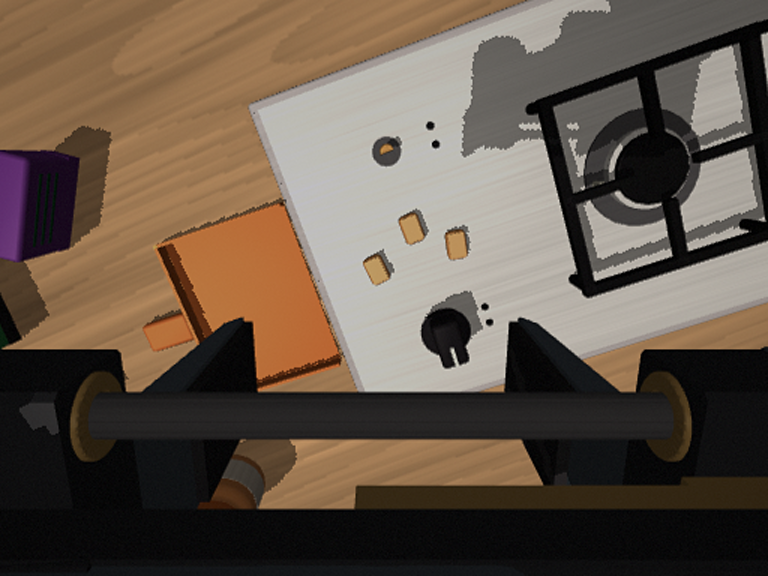

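The wrist view shows the bare stem at (387,151), rusk at (412,228), (457,244) and (377,269), the fitted knob at (447,335), and the pan's open side against the hob edge from (285,200) to (340,360).

```bash
cat > m2.py <<'E'
from h import *
f=pickle.load(open('w1.pkl','rb')); W=cloud(f)
hsv=cv2.cvtColor(f['pixels'],cv2.COLOR_RGB2HSV); H,S,V=[hsv[:,:,i].astype(int) for i in range(3)]
# hob edges: low saturation region, fit lines
m=((S<40)&(V>100)).astype(np.uint8)
row=[];
for v in range(85,240,3):
    u=np.where(m[v,150:300])[0]
    if len(u): row.append((150+u[0],v))
P=onplane(f,np.array(row),8)[:,:2]
l=cv2.fitLine(P.astype(np.float32),cv2.DIST_HUBER,0,.01,.01).ravel(); print('free edge dir',np.degrees(np.arctan2(l[1],l[0])),l[2:])
top=[]
for u in range(180,340,3):
    v=np.where(m[:90,u])[0]
    if len(v): top.append((u,v[0]))
Q=onplane(f,np.array(top),8)[:,:2]
k=cv2.fitLine(Q.astype(np.float32),cv2.DIST_HUBER,0,.01,.01).ravel(); print('side edge dir',np.degrees(np.arctan2(k[1],k[0])),k[2:])
res=lambda P,l:np.abs((P-l[2:])@np.array([-l[1],l[0]])).max()
print(res(P,l),res(Q,k), 'corner',onplane(f,[(250/1.5,104/1.5)],8))
# tan rusk
r=(H>8)&(H<25)&(S>70)&(V>120); b=np.zeros_like(m); b[130:200,230:325]=r[130:200,230:325]
n,L,st,ce=cv2.connectedComponentsWithStats(b)
for i in range(1,n):
    if st[i][4]>50:
        pts=np.argwhere(L==i)[:,::-1]; X=onplane(f,pts,20)[:,:2].astype(np.float32)
        print('rusk',st[i].tolist(),cv2.minAreaRect(X), np.median(W[L==i],0).round(1))
zs=W[90:112,248:270,2]; print('stem z',np.percentile(zs,[5,50,95,99]))
print('stem top',onplane(f,[(257.5,100)],29))
# pan
o=((H<12)&(S>170)&(V>80)).astype(np.uint8); o[:,:100]=o[:,:100]; o[260:]=0
for c in [(285,200),(340,360),(158,245)]: print('pan pt',c,onplane(f,[np.array(c)/1.5],2 if c[0]>200 else 18).round(1), onplane(f,[np.array(c)/1.5],18).round(1))
save(f,'stem',(240,84,276,118),16)
E
python3 m2.py
```

```text
free edge dir -4.095977 [525.7935   74.40794]
side edge dir 85.86442 [417.75723 207.88625]
1.846629185648385 0.5336121415166084 corner [[409.01424376  84.89387473   8.        ]]
rusk [266, 143, 17, 20, 220] ((558.1231079101562, 169.6739044189453), (16.06560516357422, 24.234338760375977), 88.97482299804688) [558.2 169.9  19.9]
rusk [297, 154, 15, 19, 218] ((586.7392578125, 200.54893493652344), (16.884700775146484, 23.993335723876953), 78.70977783203125) [586.9 200.7  19.8]
rusk [242, 171, 18, 19, 197] ((580.2747802734375, 126.94098663330078), (23.232807159423828, 15.106246948242188), 3.1099185943603516) [580.1 127.1  19.9]
stem z [ 6.82874899  8.75268452 27.73460976 29.10012775]
stem top [[488.65921322 175.79103806  29.        ]]
pan pt (285, 200) [[492.6  76.    2. ]] [[492.6  79.2  18. ]]
pan pt (340, 360) [[652.2  58.2   2. ]] [[646.6  62.1  18. ]]
pan pt (158, 245) [[484.  -41.3  18. ]] [[484.  -41.3  18. ]]
```

View pics/stem.png

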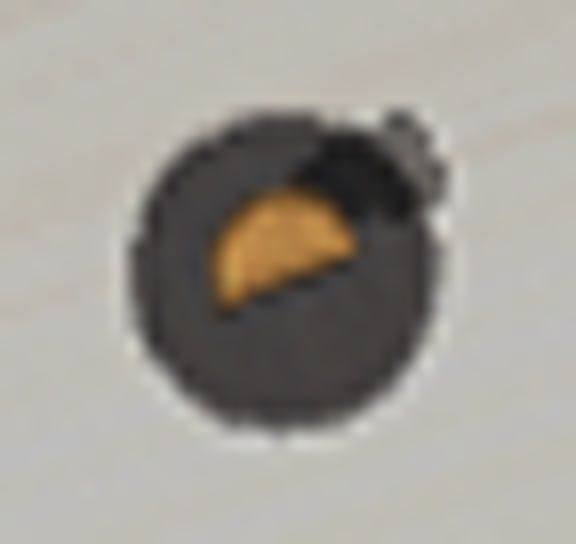

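The stem's brass D has its flat edge running from crop (225,310) to (355,255), facing image down-right. That is roughly hob +x. Next I'll look at the scraper and knob from above.

Call:
send_rows(
  motion=[
    [0,-0.86,0,0,0,0,1],
    [0,-0.86,0,0,0,0,1],
    [0,-0.86,0,0,0,0,1],
    [0,-0.86,0,0,0,0,1],
    [0,-0.86,0,0,0,0,1],
    [0,-0.86,0,0,0,0,1],
    [0,-0.86,0,0,0,0,1],
    [0,-0.86,0,0,0,0,1],
    [0,-0.86,0,0,0,0,1],
    [0,-0.86,0,0,0,0,1],
  ],
)

```text
time_s: 2.82
ee_pos: [560.7, -288.9, 289.3]
ee_rot: [180.0, 0.0, 157.1]
force: [-0.6, -0.5, 0.9]
gripper_width: 91.4
gripper_force: 0.0
```

```bash
cat > m3.py <<'E'
from h import *
# stem direction from w1
f=pickle.load(open('w1.pkl','rb'))
a=onplane(f,[(240+225/16-.5,84+310/16-.5),(240+355/16-.5,84+255/16-.5)],29); d=a[1]-a[0]; print('flat ends',a.round(1),'normal deg',np.degrees(np.arctan2(d[1],d[0]))-90)
print('collar c',onplane(f,[(240+285/16-.5,84+270/16-.5)],9.2))
f=grab('wrist'); import shutil; shutil.copy('wrist.pkl','w2.pkl'); save(f,'w2',s=1.5)
W=cloud(f); hsv=cv2.cvtColor(f['pixels'],cv2.COLOR_RGB2HSV); H,S,V=[hsv[:,:,i].astype(int) for i in range(3)]
print(f['s']['ee_pos'],f['s']['ee_rot'],f['s']['qpos'].round(1))
for nm,m,z in(('green',(H>50)&(H<75)&(S>120)&(np.abs(W[...,2]-70)<4),70),('knobbar',(V<70)&(S<90)&(np.abs(W[...,2]-38)<4),38),('white',(V>110)&(S<50)&(np.abs(W[...,2]-38)<5),38)):
    n,L,st,ce=cv2.connectedComponentsWithStats(m.astype(np.uint8))
    for i in range(1,n):
        if st[i][4]>8:
            X=onplane(f,np.argwhere(L==i)[:,::-1],z)[:,:2].astype(np.float32); print(nm,st[i].tolist(),X.mean(0),cv2.minAreaRect(X))
E
python3 m3.py
```

```text
flat ends [[489.9 170.   29. ]
 [490.1 180.8  29. ]] normal deg -0.8440997309760121
collar c [[488.79812032 175.72192124   9.2       ]]
[ 560.69440802 -288.92026631  289.29618447] [1.79971109e+02 2.80515872e-03 1.57063564e+02] [-28.3  21.6  73.9   0.   84.4 -95.4]
green [256, 28, 39, 82, 1944] [ 467.80103 -223.2215 ] ((468.97003173828125, -223.50035095214844), (27.264535903930664, 81.72502899169922), 81.74378204345703)
knobbar [260, 182, 23, 31, 469] [ 608.43317 -284.1583 ] ((609.4776611328125, -284.9373474121094), (23.271238327026367, 40.26792907714844), 56.03074645996094)
white [326, 152, 11, 9, 32] [ 589.1874  -194.65253] ((589.1505737304688, -194.6830291748047), (2.8710777759552, 15.714588165283203), 15.287824630737305)
white [268, 200, 4, 13, 32] [ 619.753   -291.07388] ((620.0156860351562, -291.332763671875), (3.100660562515259, 16.84754753112793), 56.895809173583984)
white [411, 227, 6, 13, 25] [ 730.1828  -128.08437] ((731.1350708007812, -128.13681030273438), (3.7843360900878906, 18.254798889160156), 86.6976547241211)
white [210, 238, 6, 11, 21] [ 638.04065 -382.02036] ((638.4584350585938, -382.1116638183594), (2.351053476333618, 15.8367919921875), 87.18228912353516)
```

View pics/w2.png

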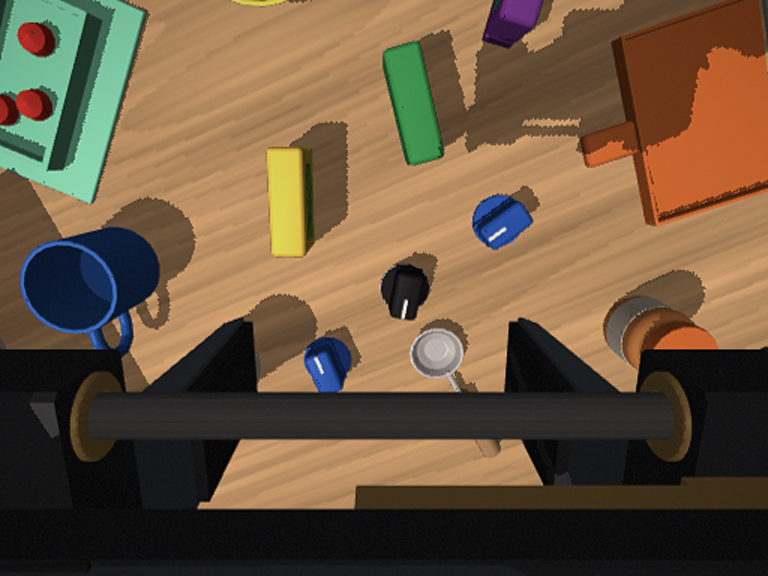

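The wrist view shows the green scraper at (412,103) and the black knob at (405,290), its white line pointing image-down. I'm grasping the scraper, measured at (469,-223.5) with its long axis at -8.3°.

Call:
send_rows(
  motion=[
    [-0.183,0.135,-0.3,0,0,0.247,0.32],
    [-0.183,0.135,-0.3,0,0,0.247,0.32],
    [-0.183,0.135,-0.3,0,0,0.247,0.32],
    [-0.183,0.135,-0.3,0,0,0.247,0.32],
    [-0.183,0.135,-0.3,0,0,0.247,0.32],
    [-0.183,0.135,-0.3,0,0,0.247,0.32],
    [-0.183,0.135,-0.36,0,0,0.247,0.32],
    [-0.183,0.135,-0.42,0,0,0.247,0.32],
    [-0.183,0.135,-0.47,0,0,0.247,0.32],
    [-0.183,0.135,-0.506,0,0,0.247,0.32],
    [-0.183,0.135,-0.506,0,0,0.247,0.32],
    [-0.183,0.135,-0.506,0,0,0.247,0.32],
    [-0.183,0.135,-0.506,0,0,0.247,-1],
    [-0.183,0.135,-0.506,0,0,0.247,-1],
    [-0.183,0.135,-0.506,0,0,0.247,-1],
    [-0.183,0.135,-0.506,0,0,0.247,-1],
  ],
  squeeze=30,
)

```text
time_s: 4.88
ee_pos: [469.0, -223.5, 36.2]
ee_rot: [180.0, 0.0, 171.7]
force: [0.5, -0.2, 1.0]
gripper_width: 28.0
gripper_force: 30.0
```

Call:
send_rows(
  motion=[
    [0,0,0.1,0,0,0,-1],
    [0,0,0.2,0,0,0,-1],
    [0.217,0.929,0.21,0,0,0.07,-1],
    [0.217,0.929,0.21,0,0,0.07,-1],
    [0.217,0.929,0.21,0,0,0.07,-1],
    [0.217,0.929,0.21,0,0,0.07,-1],
    [0.217,0.929,0.21,0,0,0.07,-1],
    [0.217,0.929,0.21,0,0,0.07,-1],
    [0.217,0.929,0.21,0,0,0.07,-1],
    [0.217,0.929,0.21,0,0,0.07,-1],
    [0.217,0.929,0.21,0,0,0.07,-1],
    [0.217,0.929,0.21,0,0,0.07,-1],
    [0.217,0.929,0.14,0,0,0.07,-1],
    [0.217,0.929,0.08,0,0,0.07,-1],
    [0.217,0.929,0.04,0,0,0.07,-1],
    [0.217,0.929,0.019,0,0,0.07,-1],
    [0.217,0.929,0.019,0,0,0.07,-1],
    [0.217,0.929,0.019,0,0,0.07,-1],
  ],
)

```text
time_s: 7.12
ee_pos: [577.9, 240.7, 46.3]
ee_rot: [180.0, 0.1, 175.9]
force: [1.0, 0.6, -1.3]
gripper_width: 27.6
gripper_force: 30.0
```

Run:
```python
from h import *
a=grab('side');b=grab('scene')
A=cv2.resize(a['pixels'][140:220,200:310],None,fx=5,fy=5)[:,:,::-1];B=cv2.resize(b['pixels'][130:240,225:345],None,fx=4,fy=4)[:,:,::-1]
h=480;im=np.zeros((480,800,3),np.uint8)
A=cv2.resize(a['pixels'][140:230,210:310],(400,360))[:,:,::-1];B=cv2.resize(b['pixels'][130:230,235:345],(400,364))[:,:,::-1]
im[:360,:400]=A;im[:364,400:]=B;cv2.imwrite('pics/held.png',im[:364])
```

```text
(no output)
```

View pics/held.png

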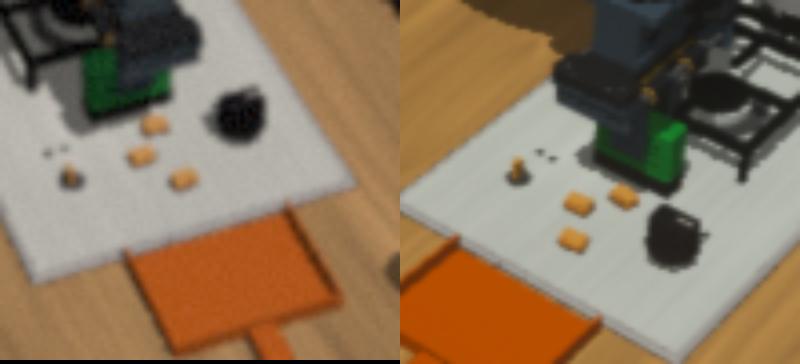

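The scraper stands on the deck behind all three bits, at about (125,75) in the left half, clear of both controls. Sweeping now.

Call:
send_rows(
  motion=[
    [-0.0014,-0.02,-0.002,0,0,0,-1],
    [-0.0029,-0.04,-0.002,0,0,0,-1],
    [-0.0043,-0.06,-0.002,0,0,0,-1],
    [-0.0058,-0.08,-0.002,0,0,0,-1],
    [-0.0072,-0.1,-0.002,0,0,0,-1],
    [-0.0087,-0.12,-0.002,0,0,0,-1],
    [-0.0101,-0.14,-0.002,0,0,0,-1],
    [-0.0115,-0.16,-0.002,0,0,0,-1],
    [-0.013,-0.18,-0.002,0,0,0,-1],
    [-0.0144,-0.2,-0.002,0,0,0,-1],
    [-0.0159,-0.22,-0.002,0,0,0,-1],
    [-0.0173,-0.24,-0.002,0,0,0,-1],
    [-0.0187,-0.26,-0.002,0,0,0,-1],
    [-0.0202,-0.28,-0.002,0,0,0,-1],
    [-0.0216,-0.3,-0.002,0,0,0,-1],
    [-0.0231,-0.32,-0.002,0,0,0,-1],
    [-0.0245,-0.34,-0.002,0,0,0,-1],
    [-0.026,-0.36,-0.002,0,0,0,-1],
    [-0.026,-0.36,-0.002,0,0,0,-1],
  ],
)

```text
time_s: 9.6
ee_pos: [564.3, 60.2, 44.4]
ee_rot: [-180.0, -0.0, 175.9]
force: [-0.1, -0.2, -1.6]
gripper_width: 27.8
gripper_force: 30.0
```

```bash
cat > r.py <<'E'
from h import *
o=np.array([575.5,171.0]); ex=np.array([.9974,-.0719]); ey=np.array([.0719,.9974])
for nm in('side','scene'):
    f=grab(nm); W=cloud(f); hsv=cv2.cvtColor(f['pixels'],cv2.COLOR_RGB2HSV); H,S,V=[hsv[:,:,i].astype(int) for i in range(3)]
    m=(H>11)&(H<24)&(S>90)&(V>110)
    hx=(W[...,:2]-o)@ex; hy=(W[...,:2]-o)@ey
    m&=(abs(hx)<100)&(hy>-230)&(hy<100)&(W[...,2]>1)&(W[...,2]<40)
    # restrict to hob/pan rectangle
    m&=(hy>-100)|(abs(hx-4)<78)
    n,L,st,ce=cv2.connectedComponentsWithStats(m.astype(np.uint8))
    for i in range(1,n):
        if st[i][4]>8: print(nm,st[i].tolist(),'hob xy',np.median(hx[L==i]).round(1),np.median(hy[L==i]).round(1),'z',np.median(W[...,2][L==i]).round(1))
E
python3 r.py
```

```text
side [226, 181, 3, 5, 9] hob xy -89.1 -4.6 z 24.2
side [278, 196, 5, 9, 17] hob xy 62.4 -134.2 z 3.5
side [285, 196, 11, 21, 30] hob xy 80.3 -193.9 z 16.9
side [253, 199, 20, 14, 114] hob xy 0.3 -143.5 z 10.2
side [274, 201, 4, 7, 11] hob xy 39.9 -151.7 z 4.7
side [244, 206, 14, 13, 33] hob xy -50.5 -150.8 z 3.0
side [279, 206, 5, 7, 11] hob xy 44.3 -183.2 z 4.4
side [287, 210, 7, 8, 15] hob xy 64.2 -210.6 z 5.6
side [248, 213, 6, 8, 11] hob xy -64.4 -166.5 z 2.6
side [274, 214, 13, 8, 32] hob xy 29.4 -223.5 z 8.3
side [269, 217, 6, 6, 15] hob xy -4.4 -211.4 z 5.5
side [254, 222, 18, 8, 47] hob xy -49.6 -224.3 z 7.0
scene [226, 199, 62, 44, 799] hob xy 8.4 -178.6 z 3.4
```

Call:
send_rows(
  motion=[
    [0,0,0.1,0,0,0,-1],
    [0,0,0.2,0,0,0,-1],
    [0,0,0.3,0,0,0,-1],
    [0,-0.05,0.34,0,0,0,-1],
    [0,-0.05,0.34,0,0,0,-1],
    [0,-0.05,0.34,0,0,0,-1],
  ],
)

```text
time_s: 10.45
ee_pos: [563.7, 36.5, 213.4]
ee_rot: [180.0, -0.1, 175.9]
force: [0.1, 0.9, -2.4]
gripper_width: 27.6
gripper_force: 30.0
```

Run:
```python
from h import *
f=grab('wrist'); a=f['pixels']; b=grab('side')['pixels'][170:240,215:315]; c=grab('scene')['pixels'][180:260,215:305]
im=np.zeros((568,768,3),np.uint8); im[:288]=cv2.resize(a[:192],(768,288)); im[288:,:384]=cv2.resize(b,(384,280)); im[288:,384:]=cv2.resize(c,(384,280))
cv2.imwrite('pics/swept.png',im[:,:,::-1])
```

```text
(no output)
```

View pics/swept.png

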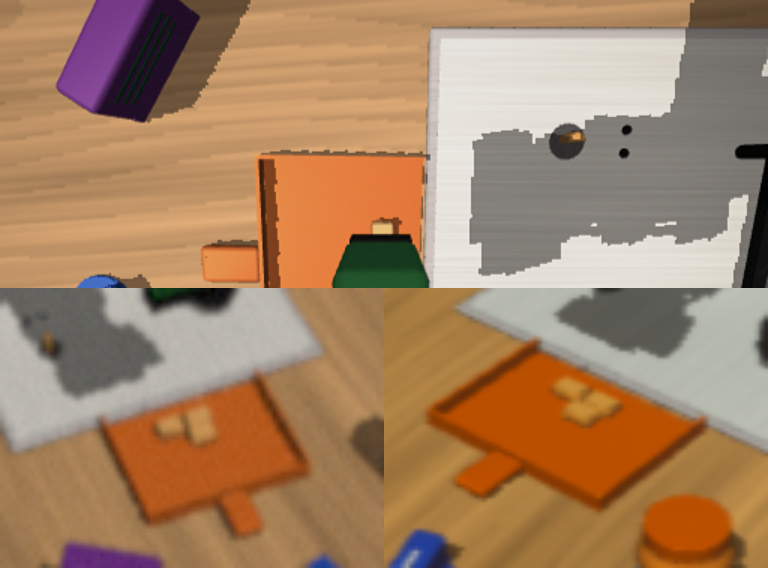

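All three bits lie flat in the pan, at lower-left (170..205,425) and lower-right (585,400). Now I'm standing the scraper back in its old place.

Call:
send_rows(
  motion=[
    [-0.191,-0.519,0,0,0,-0.07,-1],
    [-0.191,-0.519,0,0,0,-0.07,-1],
    [-0.191,-0.519,0,0,0,-0.07,-1],
    [-0.191,-0.519,0,0,0,-0.07,-1],
    [-0.191,-0.519,0,0,0,-0.07,-1],
    [-0.191,-0.519,0,0,0,-0.07,-1],
    [-0.191,-0.519,-0.1,0,0,-0.07,-1],
    [-0.191,-0.519,-0.2,0,0,-0.07,-1],
    [-0.191,-0.519,-0.28,0,0,-0.07,-1],
    [-0.191,-0.519,-0.33,0,0,-0.07,-1],
    [-0.191,-0.519,-0.345,0,0,-0.07,-1],
    [-0.191,-0.519,-0.351,0,0,-0.07,-1],
    [-0.191,-0.519,-0.355,0,0,-0.07,-1],
    [-0.191,-0.519,-0.3565,0,0,-0.07,-1],
    [-0.191,-0.519,-0.3565,0,0,-0.07,-1],
    [-0.191,-0.519,-0.3565,0,0,-0.07,-1],
  ],
)

```text
time_s: 12.6
ee_pos: [469.0, -223.6, 36.6]
ee_rot: [-180.0, 0.0, 171.7]
force: [-1.1, -0.2, -1.9]
gripper_width: 27.7
gripper_force: 30.0
```

Call:
send_rows(
  motion=[
    [0,0,-0.0012,0,0,0,-1],
    [0,0,-0.0012,0,0,0,0.32],
    [0,0,-0.0012,0,0,0,0.32],
    [0,0,-0.0012,0,0,0,0.32],
    [0,0,0.04,0,0,0,0.32],
    [0,0,0.1,0,0,0,0.32],
    [0,0,0.2,0,0,0,0.32],
    [0.281,-0.123,0.28,0,0,-0.42,0.6],
    [0.281,-0.123,0.28,0,0,-0.42,0.6],
    [0.281,-0.123,0.28,0,0,-0.42,0.6],
    [0.281,-0.123,0.28,0,0,-0.42,0.6],
    [0.281,-0.123,0.28,0,0,-0.42,0.6],
    [0.281,-0.123,0.28,0,0,-0.42,0.6],
    [0.281,-0.123,0.28,0,0,-0.42,0.6],
  ],
)

```text
time_s: 14.35
ee_pos: [608.6, -284.7, 176.4]
ee_rot: [-180.0, -0.0, 146.5]
force: [0.3, 0.4, -0.1]
gripper_width: 72.8
gripper_force: 0.0
```

```bash
cat > k.py <<'E'
from h import *
f=grab('wrist'); W=cloud(f); hsv=cv2.cvtColor(f['pixels'],cv2.COLOR_RGB2HSV); H,S,V=[hsv[:,:,i].astype(int) for i in range(3)]
print(f['s']['ee_pos'],f['s']['ee_rot'])
near=np.hypot(W[...,0]-609,W[...,1]+285)<40
def rep(nm,m,z,k=30):
    n,L,st,ce=cv2.connectedComponentsWithStats(m.astype(np.uint8))
    for i in range(1,n):
        if st[i][4]>k:
            X=onplane(f,np.argwhere(L==i)[:,::-1],z)[:,:2].astype(np.float32); print(nm,st[i].tolist(),cv2.minAreaRect(X),'mean',X.mean(0),np.percentile(W[...,2][L==i],[5,50,95]).round(1))
rep('bar',near&(np.abs(W[...,2]-38)<5),38)
rep('white',near&(V>110)&(S<60)&(np.abs(W[...,2]-38)<6),38,10)
rep('flange',near&(W[...,2]>-2)&(W[...,2]<9)&(V<60),4)
b=grab('side'); W=cloud(b); h=cv2.cvtColor(b['pixels'],cv2.COLOR_RGB2HSV).astype(int); m=(h[...,0]>50)&(h[...,0]<75)&(h[...,1]>120)&(np.abs(W[...,2]-70)<4)&(np.abs(W[...,0]-469)<70)&(np.abs(W[...,1]+223)<60)
X=onplane(b,np.argwhere(m)[:,::-1],70)[:,:2].astype(np.float32); print('scraper top',cv2.minAreaRect(X),np.median(W[m],0))
save(f,'knob',(150,80,400,320),2.4)
E
python3 k.py
```

```text
[ 608.59873595 -284.67181948  176.36254885] [-1.79999654e+02 -2.62697322e-02  1.46546863e+02]
bar [242, 165, 25, 43, 1038] ((610.4337158203125, -285.1094055175781), (22.992780685424805, 40.83128356933594), 56.49978256225586) mean [ 610.09125 -284.8974 ] [34.6 37.2 38.5]
white [253, 189, 3, 18, 54] ((619.598388671875, -291.190185546875), (1.9213250875473022, 16.826045989990234), 56.50075149536133) mean [ 619.56683 -291.17352] [37.3 38.4 39.6]
flange [243, 158, 23, 3, 44] ((593.1592407226562, -273.64361572265625), (22.631155014038086, 2.0692098140716553), 56.49976348876953) mean [ 593.45355 -273.92273] [1.8 5.3 8.3]
flange [233, 162, 10, 34, 206] ((600.6162109375, -299.5598449707031), (9.011674880981445, 35.222076416015625), 54.11164474487305) mean [ 601.25226 -298.99356] [2.4 3.6 4.7]
flange [266, 162, 10, 34, 218] ((619.9349975585938, -270.3655090332031), (9.011341094970703, 35.22328186035156), 58.937870025634766) mean [ 619.58417 -270.93222] [2.4 3.5 4.6]
scraper top ((465.4443054199219, -227.4310302734375), (29.753433227539062, 82.22562408447266), 81.42489624023438) [ 464.4764192  -226.2096489    69.15235171]
```

View pics/knob.png

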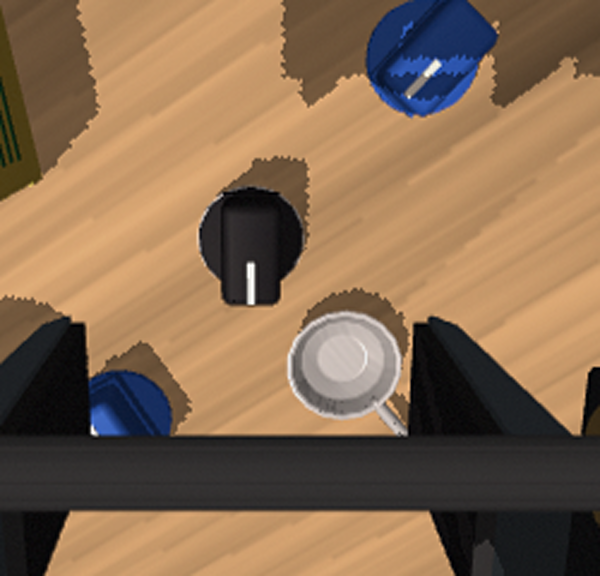

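The scraper stands upright (top at 69 mm). The knob is at image (250,240) with its line straight down, so its x axis is at -33.5°, and the spoon bowl is clear of the fingers. Gripping the knob.

Call:
send_rows(
  motion=[
    [0.0016,0,-0.1,0,0,0,0.1],
    [0.0016,0,-0.2,0,0,0,0.1],
    [0.0016,0,-0.25,0,0,0,0.1],
    [0.0016,0,-0.29,0,0,0,0.1],
    [0.0016,0,-0.32,0,0,0,0.1],
    [0.0016,0,-0.338,0,0,0,0.1],
    [0.0016,0,-0.338,0,0,0,0.1],
    [0.0016,0,-0.338,0,0,0,-1],
    [0.0016,0,-0.338,0,0,0,-1],
    [0.0016,0,-0.338,0,0,0,-1],
    [0.0016,0,-0.338,0,0,0,-1],
  ],
  squeeze=40,
)

```text
time_s: 15.82
ee_pos: [610.5, -285.1, 7.8]
ee_rot: [180.0, 0.1, 146.5]
force: [-0.2, -0.1, 1.8]
gripper_width: 24.0
gripper_force: 40.0
```

Call:
send_rows(
  motion=[
    [0,0,0.1,0,0,0,-1],
    [0,0,0.2,0,0,0,-1],
    [-0.1,0.922,0.366,0,0,0.525,-1],
    [-0.1,0.922,0.366,0,0,0.525,-1],
    [-0.1,0.922,0.366,0,0,0.525,-1],
    [-0.1,0.922,0.366,0,0,0.525,-1],
    [-0.1,0.922,0.366,0,0,0.525,-1],
    [-0.1,0.922,0.366,0,0,0.525,-1],
    [-0.1,0.922,0.366,0,0,0.525,-1],
    [-0.1,0.922,0.366,0,0,0.525,-1],
    [-0.1,0.922,0.366,0,0,0.525,-1],
    [-0.1,0.922,0.366,0,0,0.525,-1],
    [-0.1,0.922,0.366,0,0,0.525,-1],
    [-0.1,0.922,0.366,0,0,0.525,-1],
  ],
)

```text
time_s: 17.58
ee_pos: [560.3, 174.9, 190.0]
ee_rot: [-180.0, -0.0, 177.9]
force: [-0.0, -0.1, -0.6]
gripper_width: 23.9
gripper_force: 40.0
```

```bash
cat > st.py <<'E'
from h import *
import sys
f=grab('wrist'); pickle.dump(f,open(sys.argv[1]+'.pkl','wb')); hsv=cv2.cvtColor(f['pixels'],cv2.COLOR_RGB2HSV); H,S,V=[hsv[:,:,i].astype(int) for i in range(3)]
s=f['s'];print(s['ee_pos'],s['ee_rot'],s['qpos'].round(1))
q=proj(f,[489,175.6,9.2])[0]; print('pix',q)
v,u=np.indices(H.shape); near=np.hypot(u-q[0],v-q[1])<28
br=near&(H>8)&(H<28)&(S>110)&(V>60)
n,L,st,ce=cv2.connectedComponentsWithStats(br.astype(np.uint8)); i=1+np.argmax(st[1:,4]); br=L==i
Y=onplane(f,np.argwhere(br)[:,::-1],29)[:,:2]; print('brass',st[i],'mean',Y.mean(0))
col=near&(V<110)&(S<60)|br
n,L,st,ce=cv2.connectedComponentsWithStats(col.astype(np.uint8)); i=1+np.argmax(st[1:,4])
X=onplane(f,np.argwhere(L==i)[:,::-1],9.2)[:,:2].astype(np.float32); print('collar',st[i],'circ',cv2.minEnclosingCircle(X),'mean',X.mean(0))
x0,y0=int(q[0])-25,int(q[1])-25
save(f,sys.argv[1],(max(x0,0),max(y0,0),x0+50,y0+50),12)
E
python3 st.py s1
```

```text
[560.30721669 174.85206752 190.00456986] [-1.79988466e+02 -2.49894102e-02  1.77946833e+02] [ 16.2  20.3  90.2  -0.   69.5 -71.7]
pix [251.4879264  106.24669535]
brass [246 100  12   8  78] mean [486.98424606 175.7386116 ]
collar [240  94  24  25 465] circ ((488.9183044433594, 175.62136840820312), 12.293453216552734) mean [488.89404 175.61496]
```

View pics/s1.png

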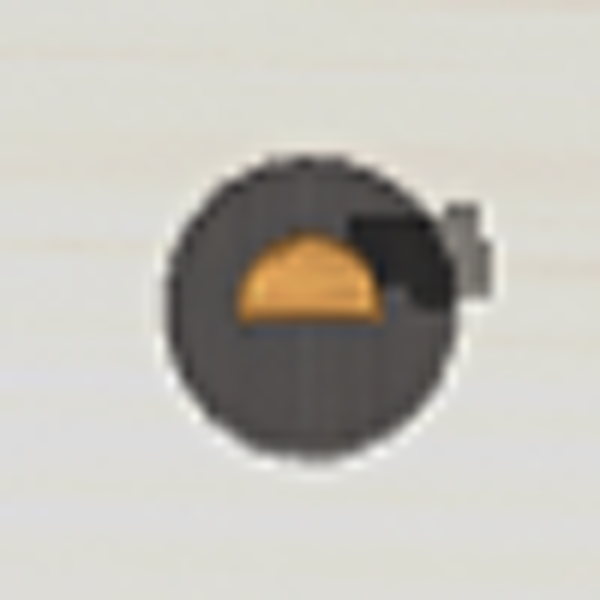

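The crop shows the stem's flat exactly horizontal, from (240,320) to (382,320), so the valve's x axis is at -2.0° and already parallel to the knob's. I'll take a second view turned 60° to cancel the camera bias.

Call:
send_rows(
  motion=[
    [-0.077,-0.124,0,0,0,-1,-1],
    [-0.077,-0.124,0,0,0,-1,-1],
    [-0.077,-0.124,0,0,0,-1,-1],
    [-0.077,-0.124,0,0,0,-1,-1],
    [-0.077,-0.124,0,0,0,-1,-1],
    [-0.077,-0.124,0,0,0,-1,-1],
    [-0.077,-0.124,0,0,0,-1,-1],
    [-0.077,-0.124,0,0,0,-1,-1],
    [-0.077,-0.124,0,0,0,-1,-1],
  ],
)

```text
time_s: 18.75
ee_pos: [521.7, 113.9, 190.2]
ee_rot: [180.0, 0.0, 118.1]
force: [0.0, -0.0, 0.1]
gripper_width: 23.8
gripper_force: 40.0
```

```bash
python3 st.py s2
python3 - <<'E'
import numpy as np
E
```

```text
[521.70432353 113.88927955 190.23418934] [1.79994308e+02 1.59217640e-03 1.18082519e+02] [ 11.1  15.6  97.2   0.   67.3 -17. ]
pix [253.54034432 107.78926646]
brass [248 102  10  12  72] mean [486.89865705 175.69104458]
collar [242  94  24  26 467] circ ((488.60711669921875, 176.25177001953125), 12.730107307434082) mean [488.98175 175.9402 ]
```

Call:
send_rows(
  motion=[
    [-0.0658,0.1234,-0.05,0,0,1,-1],
    [-0.0658,0.1234,-0.1,0,0,1,-1],
    [-0.0658,0.1234,-0.1,0,0,1,-1],
    [-0.0658,0.1234,-0.1,0,0,1,-1],
    [-0.0658,0.1234,-0.1,0,0,1,-1],
    [-0.0658,0.1234,-0.1,0,0,1,-1],
    [-0.0658,0.1234,-0.2,0,0,1,-1],
    [-0.0658,0.1234,-0.25,0,0,1,-1],
    [-0.0658,0.1234,-0.28,0,0,1,-1],
    [-0.0658,0.1234,-0.295,0,0,1,-1],
    [-0.0658,0.1234,-0.295,0,0,1,-1],
    [-0.0658,0.1234,-0.295,0,0,1,-1],
    [-0.0658,0.1234,-0.295,0,0,1,-1],
  ],
)

```text
time_s: 20.42
ee_pos: [489.3, 175.9, 43.5]
ee_rot: [180.0, 0.1, 178.0]
force: [-0.1, 0.0, 0.1]
gripper_width: 23.9
gripper_force: 40.0
```

Call:
send_rows(
  motion=[
    [-0.0008,0,-0.004,0,0,0,-1],
    [-0.0008,0,-0.008,0,0,0,-1],
    [-0.0008,0,-0.012,0,0,0,-1],
    [-0.0008,0,-0.015,0,0,0,-1],
    [-0.0008,0,-0.018,0,0,0,-1],
    [-0.0008,0,-0.021,0,0,0,-1],
    [-0.0008,0,-0.021,0,0,0,-1],
  ],
)

```text
time_s: 21.3
ee_pos: [488.3, 175.7, 32.1]
ee_rot: [-180.0, -0.0, 178.0]
force: [-0.2, -0.5, -0.8]
gripper_width: 24.1
gripper_force: 40.0
```

It entered freely, 4.7 mm below the stem top with no reaction. Pressing home.

Call:
send_rows(
  motion=[
    [0.0004,0,-0.004,0,0,0,-1],
    [0.0004,0,-0.008,0,0,0,-1],
    [0.0004,0,-0.012,0,0,0,-1],
    [0.0004,0,-0.015,0,0,0,-1],
    [0.0004,0,-0.018,0,0,0,-1],
    [0.0004,0,-0.021,0,0,0,-1],
    [0.0004,0,-0.024,0,0,0,-1],
    [0.0004,0,-0.024,0,0,0,-1],
  ],
)

```text
time_s: 22.3
ee_pos: [488.6, 175.7, 20.7]
ee_rot: [180.0, 0.0, 178.0]
force: [-1.6, -1.2, 7.8]
gripper_width: 23.9
gripper_force: 40.0
```

Call:
send_rows(
  motion=[
    [0.0004,0,-0.0015,0,0,0,-1],
    [0.0004,0,-0.003,0,0,0,-1],
    [0.0004,0,-0.003,0,0,0,-1],
    [0.0004,0,-0.003,0,0,0,-1],
    [0.0004,0,-0.003,0,0,0,-1],
    [0.0004,0,-0.003,0,0,0,-1],
    [0.0004,0,-0.003,0,0,0,-1],
  ],
)

```text
time_s: 23.18
ee_pos: [488.6, 175.7, 19.6]
ee_rot: [180.0, 0.0, 178.0]
force: [-2.9, -0.4, 9.6]
gripper_width: 23.6
gripper_force: 40.0
```

```bash
python3 r.py | head -30
python3 - <<'E'
from h import *
print(env.state()['force'],env.state()['ee_pos'])
b=grab('side')['pixels'][140:280,200:330]; c=grab('scene')['pixels'][150:260,160:330]
im=np.zeros((420,800,3),np.uint8); im[:,:390]=cv2.resize(b,(390,420)); im[:260,400:]=cv2.resize(c,(400,260))
cv2.imwrite('pics/end.png',im[:,:,::-1])
E
```

```text
side [282, 192, 8, 12, 15] hob xy 80.7 -148.0 z 17.1
side [246, 197, 32, 17, 175] hob xy -0.6 -138.8 z 7.9
side [277, 198, 8, 10, 23] hob xy 60.0 -155.0 z 4.0
side [280, 205, 16, 17, 61] hob xy 57.8 -223.2 z 11.0
side [284, 207, 6, 4, 12] hob xy 66.6 -185.0 z 3.6
side [246, 208, 6, 4, 9] hob xy -61.4 -139.5 z 3.1
side [253, 211, 25, 19, 98] hob xy -30.6 -206.8 z 4.2
scene [230, 196, 20, 16, 22] hob xy -72.2 -160.1 z 18.1
scene [226, 198, 59, 45, 862] hob xy 7.6 -173.3 z 3.3
[-2.3216552  -1.2906512   9.67980952] [488.64221542 175.72603163  19.58650537]
```

View pics/end.png

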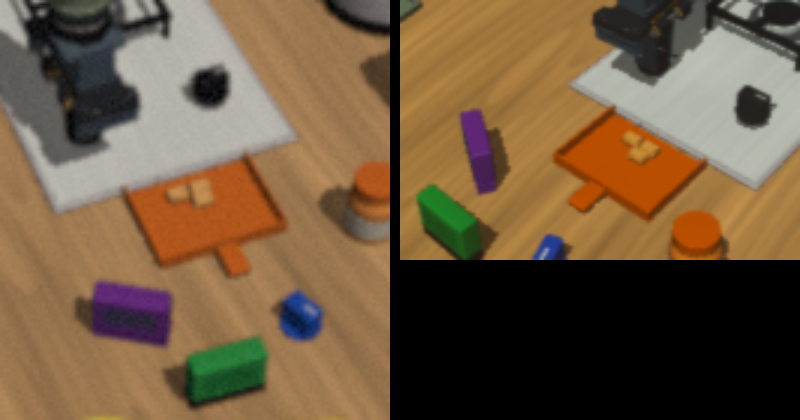

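The rusk is in the pan at (190,192), the scraper stands free at (227,370), and the knob is pressed to its stop at 9.7 N. Handing in.

```bash
python3 -c "
from workcell import env
print(env.job_done())"
```

```text
the job is handed in; nothing more can be done
None
```

I handed the job in at about 23 s on the robot clock (limit 72 s), and no score was returned. All three bits of rusk are in the crumb pan, the scraper is upright on the worktop, and the knob is on the stem, still gripped and pressed to its stop at about 9.7 N.

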